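# Refit the gas hob's knob and hold it pressed in

## Robot

A 6-joint arm with a two-finger parallel gripper is mounted at the origin on a cart in front of the work surface, level with it; the furniture and walls round the work are solid. World frame = base frame: x ahead of the robot, y to its left, z up, the work surface at z = 0. Lengths are in m, angles in rad, forces in N, time in s.
With the tool pointing down it reaches from about 0.275 to 0.85 m from the base axis. Payload 5.2 kg.
Tool frame: the origin (TCP) lies at the very end of the fingers, on their centre line; the grasp point (between the pads) lies 19 mm behind it; z points along the fingers, y is the line along which they close (so a half turn about z gives the same grasp; the last joint's range is limited). The gripper opens to 85 mm and grips with 20 to 120 N. Pads are 22 mm wide; open, the fingers measure 114 mm over their backs; the gripper's body (76 mm by 85 mm) begins 54 mm behind the grasp point. The pads swing forward as they close: fully open they stand 13 mm farther back than shut.
Start: joints at [1.124, 0.259, 1.535, -0, 1.348, -0.203], TCP at [0.133, 0.534, 0.231] pointing down, gripper open.
Joint ranges: [-3.14, 3.14], [-0.91, 2.08], [0.19, 2.58], [-1.22, 4.36], [0.22, 2.71], [-3.12, 3.12]. Speed limits (rad/s): [2.57, 2.57, 3.14, 3.14, 3.14, 3.14].

## Interface

Orientations are given as a rotation vector (axis times angle).
In Python, from station import env, imaging, ticket gives the robot as it stands.
- The arm moves only by the tool send_rows, never from a script. Its argument "series" is a list that holds one entry, the list of rows, each a list of 5 numbers: the finger opening in mm, from 0 to 85.4, then the shift along the tool's x, y, z in a scale on which 1.0 is 750 mm, then the turn about the tool's z in shares of 4 rad (1.0 is 4 rad). A call has 1 to 12 rows; each row is the pose to reach, as a shift and turn from the pose commanded when the call began, along the tool's axes at that moment; what a row does not reach only later rows make up. A row lasts 1/10 s, in which the tool goes at most 50 mm and 8.59 degrees, less where a joint would pass 70% of its speed; a pose out of reach is approached as far as the arm can. Shift and turn numbers lie between -1 and 1, and a call with a number outside is refused. A call with a gripper value outside its range is refused whole. The fingers move at their own pace and stop on an object; "grip_force" is the grip in N (left out, the last holds). Time passes only in rows, so rows that repeat a pose let the fingers close. It gives the time, the measured TCP pose, the force, the opening and the grip force at its end, in the units of the state.
- env.read_state(): the state, without advancing time (a new reading comes with each control period).
- imaging.read_camera(name): name is "scene" or "top"; returns a dict with "pixels" (480x640x3 uint8, red, green, blue), "fovy" (degrees; the focal length in pixels is half the picture's height over the tangent of half this angle, whatever the lens; pixels are square), "cx", "cy" (the principal point, pixels), "dist_coeffs" ([k1, k2, p1, p2, k3] as OpenCV has them; the pictures are not rectified), "pose" (4x4, takes a point from camera to world coordinates). Camera axes: x right, y up, looking along -z (the intrinsics and any distortion apply to the point x, -y, -z); pixel columns grow to the right and rows downward; lengths in m; the calibration is good to about 2 mm. A picture is of the moment at which its call begins. There is no depth.
- ticket.sign_off(): hands the job in; it is judged then, once.
The state is a dict: "t": time; "joint_pos": joint angles; "qvel": joint speeds; "joint_efforts": joint torques, N m; "position": TCP position; "orientation": TCP orientation; "ft_force": force on the tool from outside, world axes, zero at the start; "moment": the same for the moment, N m; "width": finger opening in m; "grasp_force": force on a finger pad.
Only numpy, scipy, OpenCV 4.12 (cv2) and the standard library are available. Lean on these libraries where they do the work, as an engineer would, in place of code of your own. Each camera call takes 0.05 s, during which the arm holds its last target. There are 200 camera calls.

## Task

A control knob has come off the table-top gas hob and lies on the worktop. Pick it up, turn it so that its keyed bore matches the flat of the bare D-shaped stem, push it fully home, then press knob and stem down to the stop as one does to light the gas. Finish while still holding the knob with the stem pressed down; do not let go, do not press the other knob, and do not knock over or push aside the salt shaker, pepper mill and spice jar standing by.

Things in the scene. Friction and masses are not known exactly. Their poses are not given: they have to be found in the camera images.
- hob: steel two-burner table-top gas hob, 260 (x) x 400 (y) mm, panel 50 mm high, fixed; origin at the centre of its underside, z up. Two controls stand 90 mm from its middle towards its near (-x) edge, 80 mm left and right; either may be the bare one. Black pan supports up to 81 mm high begin 50 mm beyond the line of the controls.
- knob: the loose white knob, upright on the worktop; origin at the centre of its underside, z up. Grip bar 48 mm long (along x), 26 mm wide (along y), top at 40 mm; round skirt at its foot 54 mm across, 5 mm high. Grip the bar across y, fingertips above the skirt. A red pointer line on top and on one end of the bar marks +x. About 60 g (may differ by a third).
- stem_top (a point): centre, on its axis, of the top of the bare brass D-shaped stem; moves with it. z up; +x points to the stem's flat. Stem 14 mm across, flat 3.5 mm from the axis, last 2 mm tapered; stands 30 mm above the panel when up (80 mm above the worktop). The knob's x must point the same way (half a turn off does not go on). Fully home, the knob's origin is 18 mm below this point.
- knob_bore (a point): mouth of the knob's bore, at the knob's origin, axes as the knob's. Blind D-shaped bore going up from the underside, 18 mm deep, 16 mm across, its flat on the +x side (pointer side), 4.5 mm from the axis. Clearance on the stem about 1 mm all round and about 0.15 rad of turn.
- valve_bare: black bezel on the panel round the bare stem, 44 mm across, 3 mm high, fixed; origin on the stem's axis at the panel, x as the stem's. A red dot on it lies on the side of the stem's flat (+x); with the knob on, the pointer is over it.
- stem (a joint): travel of the bare stem: 0 up, 0.006 m fully pressed in against its stop. Spring: about 3 N to start it moving, 9 N at the stop; springs back up when released. It does not turn. It also goes down when a wrongly turned knob is pressed on its end.
- knob_fitted_top (a point): centre of the top of the other control's knob, the same white knob already fitted (40 mm high, top 102 mm above the worktop); leave it alone. Axes as the loose knob's.
- knob_fitted (a joint): travel of the other control: 0 up, 0.006 m pressed in; must stay up
- salt: salt shaker, glass with grey cap, 44 mm across, 90 mm high; origin at the centre of its underside; leave it where it is
- pepper: dark wooden pepper mill, 58 mm across, 170 mm high; origin at the centre of its underside; leave it where it is
- spice: spice jar with a red cap, 45 mm across, 106 mm high; origin at the centre of its underside; leave it where it is
Mind the look-alikes: they are no part of the job. Leave any blue or pink look-alike of the knob alone.

How it is judged:
On the way, in this order (a step that is already met when the one before it is completed fails the run):
1. the knob is lifted clear of the worktop in the fingers (height (world z) of knob above 0.03 m and contact force between the fingers and knob above 1 N), for 0.2 s.
2. the knob is fully home on the bare stem, flat to flat (horizontal distance between knob and stem_top below 0.003 m and z of knob in the frame of stem_top between -0.021 and -0.0155 m and angle between the x axis of knob and the x axis of stem_top, either way round below 0.3 rad and angle between knob's own z axis and vertical below 0.12 rad), for 0.2 s.
At the end, for the whole second after the job is handed in: The knob is fully home on the bare stem (within 2.5 mm of its full depth, within 3 mm of the axis, its x within 0.3 rad of the stem's, upright within 0.12 rad), the stem is pressed in by more than 4.5 of its 6 mm, the fingers still hold the knob (more than 1 N), and the other control is up (all of step 2 and value of joint stem above 0.0045 m and contact force between the fingers and knob above 1 N and value of joint knob_fitted below 0.002 m); the arm keeps its last pose, push and grip.
It fails at once if the other knob is pressed in by more than 3 mm (value of joint knob_fitted above 0.003 m).
It fails at once if the salt shaker is moved by more than 30 mm (distance of salt from where it was at the start of the episode above 0.03 m).
It fails at once if the pepper mill is moved by more than 30 mm (distance of pepper from where it was at the start of the episode above 0.03 m).
It fails at once if the spice jar is moved by more than 30 mm (distance of spice from where it was at the start of the episode above 0.03 m).
It also fails if it takes over 45 s, if anything falls off the work surface, if the arm or the gripper's body presses on something with over 40 N, if the wrist force passes 120 N, or if a joint passes its speed limit or range.

## Working session

There is one attempt and no reset: what is moved stays moved. The work goes in short steps, Python scripts to look and compute and a tool call to move; the robot and the scene stay as the last step left them, time stands still between calls to the robot, and variables do not carry over. Pictures are saved under pics/ and viewed, at most 10 in all, crops included, and the job is handed in when it is done.

Besides the shell and the picture viewer there is one more tool, called after "Call:" as name(argument=value, ...) on one line, values as JSON. send_rows: Moves the arm, as the interface text tells. Its arguments: {"type":"object","properties":{"series":{"type":"array"},"grip_force":{"type":"number"}},"required":["series"]}

```bash
mkdir -p pics
cat > h.py <<'E'
import numpy as np, cv2
from station import env, imaging, ticket
def cam(n):
    c=imaging.read_camera(n); p=c["pixels"]; h=p.shape[0]
    f=h/2/np.tan(np.radians(c["fovy"])/2)
    c["K"]=np.array([[f,0,c["cx"]],[0,f,c["cy"]],[0,0,1]]); c["D"]=np.array(c["dist_coeffs"],float); c["pose"]=np.array(c["pose"])
    return c
def ray(c,uv):
    q=cv2.undistortPoints(np.array(uv,float).reshape(-1,1,2),c["K"],c["D"]).reshape(-1,2)
    d=np.c_[q[:,0],-q[:,1],-np.ones(len(q))]@c["pose"][:3,:3].T
    return c["pose"][:3,3],d
def onz(c,uv,z):
    o,d=ray(c,uv); return o+d*((np.asarray(z)-o[2])/d[:,2])[:,None]
def proj(c,P):
    R=np.diag([1,-1,-1])@c["pose"][:3,:3].T; t=-R@c["pose"][:3,3]
    return cv2.projectPoints(np.array(P,float).reshape(-1,1,3),cv2.Rodrigues(R)[0],t,c["K"],c["D"])[0].reshape(-1,2)
def save(c,n,box=None,s=1):
    p=c["pixels"][...,::-1]
    if box: p=p[box[1]:box[3],box[0]:box[2]]
    cv2.imwrite("pics/"+n,cv2.resize(np.ascontiguousarray(p),None,fx=s,fy=s,interpolation=cv2.INTER_CUBIC))
E
python3 - <<'E'
from h import *
for n in("scene","top"):
    c=cam(n); save(c,n+"0.png"); print(n,c["pose"].round(3).tolist(),c["fovy"],c["D"])
print(env.read_state())
E
```

```text
scene [[0.854, 0.218, -0.472, 0.09], [-0.52, 0.346, -0.781, -0.701], [-0.007, 0.912, 0.409, 0.495], [0.0, 0.0, 0.0, 1.0]] 47.46281117557651 [-0.15807917  0.          0.          0.          0.        ]
top [[0.025, 0.992, -0.124, 0.421], [-0.999, 0.028, 0.025, 0.095], [0.028, 0.123, 0.992, 1.046], [0.0, 0.0, 0.0, 1.0]] 47.455761709608176 [-0.13970019  0.          0.          0.          0.        ]
{'t': 0.1, 'joint_pos': array([ 1.12418205e+00,  2.59252950e-01,  1.53599617e+00, -6.90599575e-06,
        1.34803925e+00, -2.02786962e-01]), 'qvel': array([ 0.00098271, -0.00071657, -0.00220851, -0.0004587 ,  0.00132459,
       -0.00023186]), 'joint_efforts': array([ 3.56300559e-03, -4.46972537e+01, -2.91244018e+01,  8.41924759e-06,
        6.27908885e-03, -5.20700965e-06]), 'position': array([0.13253291, 0.53327927, 0.23055805]), 'orientation': array([-3.81987476e-01, -3.11774356e+00,  2.52738375e-03]), 'ft_force': array([-0.74008807,  0.25302934, -0.35538894]), 'moment': array([ 0.00881028, -0.03216882, -0.01153531]), 'grasp_force': 0.0, 'width': 0.08518787899704408}
```

View pics/scene0.png

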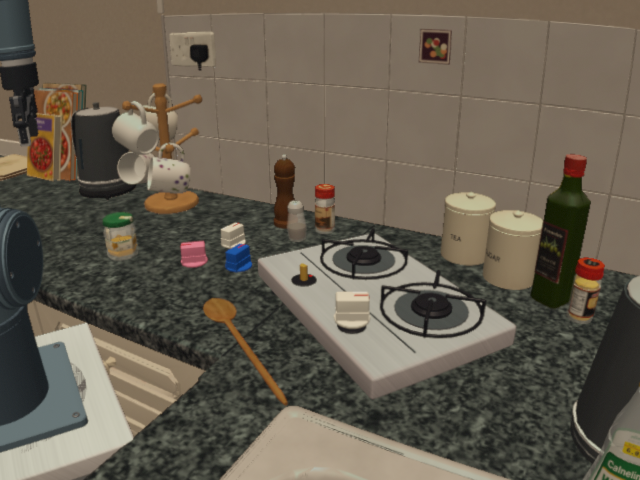

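View pics/top0.png

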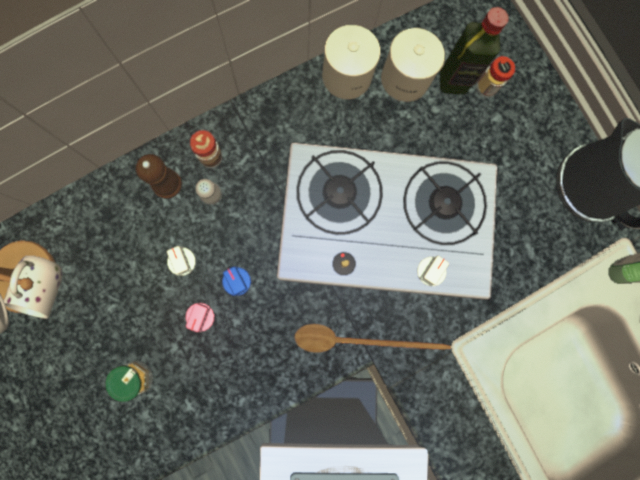

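The knob-like things in the top picture are white loose (181,261), blue (236,280), pink (200,317) and white fitted on the hob (432,270). The loose white knob at (181,261) is the one meant, because it is white and lies on the worktop. The bare stem is at (344,263). I'll confirm both in one enlarged crop.

Run:
```python
from h import *
c=cam("top"); p=c["pixels"][...,::-1]
a=cv2.resize(p[235:290,150:215],None,fx=6,fy=6,interpolation=cv2.INTER_CUBIC)
b=cv2.resize(p[235:290,312:377],None,fx=6,fy=6,interpolation=cv2.INTER_CUBIC)
cv2.imwrite("pics/crop.png",np.hstack([a,b]))
q=cam("scene"); 
np.save("s.npy",q["pixels"])
P=onz(c,[[181,261],[344,263],[432,270],[236,280],[200,317],[152,163],[207,187],[203,138]],[.03,.08,.1,.03,.03,.16,.09,.1]); print(P.round(3))
print(proj(q,P).round(0).tolist())
```

```text
[[ 0.492  0.315  0.03 ]
 [ 0.493  0.014  0.08 ]
 [ 0.483 -0.139  0.1  ]
 [ 0.46   0.21   0.03 ]
 [ 0.389  0.274  0.03 ]
 [ 0.645  0.345  0.16 ]
 [ 0.621  0.262  0.09 ]
 [ 0.709  0.273  0.1  ]]
[[232.0, 232.0], [301.0, 265.0], [348.0, 295.0], [238.0, 253.0], [193.0, 250.0], [286.0, 160.0], [295.0, 202.0], [327.0, 189.0]]
```

View pics/crop.png

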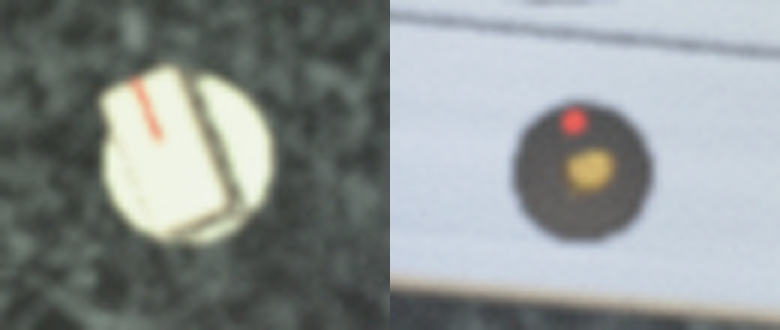

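```bash
cat > fit.py <<'E'
from h import *
from scipy.optimize import minimize, least_squares
A=np.linspace(0,2*np.pi,40,endpoint=False)
def knobpts(x,y,z,yaw):
    sk=np.c_[27*np.cos(A),27*np.sin(A)]/1000
    S=np.vstack([np.c_[sk,0*A],np.c_[sk,0*A+.005]])
    B=np.array([[i*.024,j*.013,k] for i in(1,-1) for j in(1,-1) for k in(.005,.04)])
    R=np.array([[np.cos(yaw),-np.sin(yaw),0],[np.sin(yaw),np.cos(yaw),0],[0,0,1]])
    return S@R.T+[x,y,z],B@R.T+[x,y,z]
def mask(c,parts,box,s=8):
    m=np.zeros(((box[3]-box[1])*s,(box[2]-box[0])*s),np.uint8)
    for P in parts:
        u=(proj(c,P)-box[:2]+.5)*s
        cv2.fillConvexPoly(m,cv2.convexHull(np.round(u).astype(np.int32)),255)
    return cv2.resize(m,None,fx=1/s,fy=1/s,interpolation=cv2.INTER_AREA)/255.
def soft(c,box):
    p=c["pixels"][box[1]:box[3],box[0]:box[2]].astype(float).min(2)
    return p
E
python3 - <<'E'
from fit import *
C={n:cam(n) for n in("top","scene")}
bx={"top":(160,240,204,284),"scene":(214,215,252,256)}
obs={}
for n in C:
    p=C[n]["pixels"][bx[n][1]:bx[n][3],bx[n][0]:bx[n][2]].astype(float)
    # white body or red pointer: red channel high
    g=np.clip((p[...,0]-80)/90,0,1); obs[n]=g
    print(n,np.percentile(p[...,0],[5,50,95]))
    lab=cv2.connectedComponents((g>.5).astype(np.uint8))[1]; k=np.bincount(lab.ravel())[1:].argmax()+1
    obs[n]=g*cv2.dilate((lab==k).astype(np.uint8),np.ones((3,3)))
def cost(v,ns):
    return sum(((mask(C[n],knobpts(v[0],v[1],0,v[2]),bx[n])-obs[n])**2).sum() for n in ns)
for ns in(["top"],["scene"],["top","scene"]):
    best=min((minimize(cost,[.492,.315,a],args=(ns,),method="Nelder-Mead",options=dict(initial_simplex=np.array([[.492,.315,a],[.498,.315,a],[.492,.321,a],[.492,.315,a+.2]]))) for a in(.2,.5,.8)),key=lambda r:r.fun)
    print(ns,best.x.round(4),best.fun)
# pointer direction
c=C["top"]
p=c["pixels"].astype(float); red=np.clip(p[...,0]-p[...,1]-40,0,None)
def cen(w,b):
    w=w[b[1]:b[3],b[0]:b[2]]; v,u=np.mgrid[b[1]:b[3],b[0]:b[2]]; return [(u*w).sum()/w.sum(),(v*w).sum()/w.sum()]
print("pointer",onz(c,[cen(red,(165,242,190,262))],.04).round(4))
# valve
for n,b,bz in(("top",(335,246,352,262),(330,248,359,280)),("scene",(288,258,322,290),(285,262,322,292))):
    c=C[n];p=c["pixels"].astype(float); red=np.clip(p[...,0]-p[...,1]-40,0,None)*(p[...,1]<p[...,2]+30)
    dark=(p.max(2)<110).astype(float)
    d=cen(red,b); z=cen(dark,bz)
    gold=np.clip(p[...,0]-p[...,2]-40,0,None)*(p[...,1]-p[...,2]>25)
    g=cen(gold,bz)
    D=onz(c,[d],.0531)[0];print(n,"dot",np.round(d,1),D.round(4),red[b[1]:b[3],b[0]:b[2]].sum(),"dark",np.round(z,1),onz(c,[z],.053)[0].round(4),"gold",np.round(g,1),onz(c,[g],.08)[0].round(4))
save(C["scene"],"valve.png",(275,240,375,340),6)
E
```

```text
top [ 63.  88. 240.]
scene [ 23.  66. 204.]
['top'] [0.494  0.3208 0.4572] 11.557993933957025
['scene'] [0.4966 0.326  0.6097] 77.3341052586612
['top', 'scene'] [0.4941 0.3208 0.516 ] 110.7755337690632
pointer [[0.5062 0.3262 0.04  ]]
top dot [342.2 254.8] [0.5099 0.0155 0.0531] 828.0 dark [343.5 263.8] [0.4934 0.0128 0.053 ] gold [344.9 262.9] [0.4931 0.0125 0.08  ]
scene dot [310.  275.4] [0.5116 0.0173 0.0531] 426.0 dark [304.3 279.4] [0.4961 0.0101 0.053 ] gold [303.1 271.3] [ 0.4836 -0.0083  0.08  ]
```

View pics/valve.png

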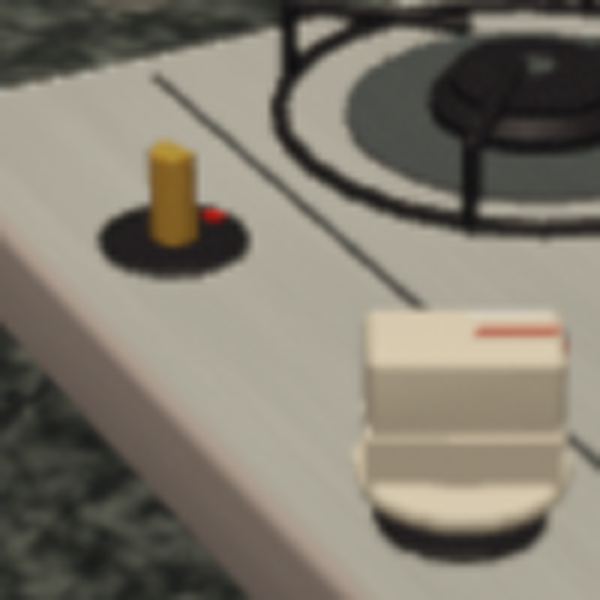

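The left bezel (crop ~172,240) has the bare stem, with its top at crop (172,153) and the red dot at (213,215). The right control is the fitted knob. I'll refine the valve and knob fits.

Run:
```python
from fit import *
C={n:cam(n) for n in("top","scene")}
R3=lambda y:np.array([[np.cos(y),-np.sin(y),0],[np.sin(y),np.cos(y),0],[0,0,1]])
# bezel fit: ring edge via ellipse of filled dark region; dot
E={}
for n,bz in(("top",(328,246,361,282)),("scene",(285,262,322,292))):
    c=C[n]; p=c["pixels"][bz[1]:bz[3],bz[0]:bz[2]].astype(float)
    big=cv2.resize(p.max(2),None,fx=8,fy=8,interpolation=cv2.INTER_CUBIC)
    blue=cv2.resize(p[...,2],None,fx=8,fy=8,interpolation=cv2.INTER_CUBIC)
    m=(blue<115).astype(np.uint8)
    cs=max(cv2.findContours(m,cv2.RETR_EXTERNAL,cv2.CHAIN_APPROX_NONE)[0],key=cv2.contourArea).reshape(-1,2)
    uv=(cs+.5)/8-.5+np.array(bz[:2])
    if n=="scene": uv=uv[uv[:,1]>278]  # lower part only, stem hides the rest
    W=onz(c,uv,.053)[:,:2] if n=="top" else onz(c,uv,.0515)[:,:2]
    f=least_squares(lambda v:np.hypot(*(W-v[:2]).T)-.022,[.493,.013],loss="soft_l1",f_scale=.001)
    g=least_squares(lambda v:np.hypot(*(W-v[:2]).T)-v[2],[.493,.013,.022],loss="soft_l1",f_scale=.001)
    E[n]=f.x; print(n,"bezel",f.x.round(4),"free r",g.x.round(4),len(W))
dt=onz(C["top"],[[342.2,254.8]],.0531)[0][:2]; ds=onz(C["scene"],[[310.2,275.4]],.0531)[0][:2]
for n,d in(("top",dt),("scene",ds)): v=d-E[n]; print(n,"flat yaw",np.arctan2(v[1],v[0]).round(3),np.hypot(*v).round(4))
# hob yaw via panel line in top view
print("line yaw",onz(C["top"],[[292,236],[484,252]],.05).round(4).tolist())
# knob refit scene with lower threshold; use bluish-min saturation
bx={"top":(160,240,204,284),"scene":(214,215,252,256)}
for n in("top","scene"):
    p=C[n]["pixels"][bx[n][1]:bx[n][3],bx[n][0]:bx[n][2]]
    for th in((100,150) if n=="top" else (85,100,120)):
        m=(p[...,0]>th).astype(np.uint8); m=cv2.morphologyEx(m,cv2.MORPH_OPEN,np.ones((3,3)))
        lab=cv2.connectedComponents(m)[1]; k=np.bincount(lab.ravel())[1:].argmax()+1; o=(lab==k)*1.
        cost=lambda v:((mask(C[n],knobpts(v[0],v[1],0,v[2]),bx[n])-o)**2).sum()
        r=min((minimize(cost,[.494,.32,a],method="Nelder-Mead",options=dict(initial_simplex=np.array([[.494,.32,a],[.5,.32,a],[.494,.326,a],[.494,.32,a+.2]]))) for a in(.3,.5,.7)),key=lambda r:r.fun)
        print(n,th,r.x.round(4),r.fun.round(1),o.sum())
# pose-line of pointer endpoints / bar top corners from crop
uv=lambda P:(np.array(P,float)+.5)/6-.5+[150,235]
L=onz(C["top"],uv([[133,78],[160,138]]),.04);v=L[0]-L[1];print("pointer yaw",np.arctan2(v[1],v[0]))
save(C["scene"],"knob_s.png",(205,205,260,265),6)
```

```text
top bezel [0.4946 0.0125] free r [0.4946 0.0125 0.0199] 499
scene bezel [0.4954 0.0118] free r [0.4954 0.0116 0.0219] 260
top flat yaw 0.196 0.0156
scene flat yaw 0.31 0.0172
line yaw [[0.5423, 0.1082, 0.05], [0.5222, -0.2516, 0.05]]
top 100 [0.4941 0.3205 0.5035] 50.2 747.0
top 150 [0.494  0.3209 0.4195] 37.3 639.0
scene 85 [0.4964 0.3246 0.472 ] 24.5 541.0
scene 100 [0.4966 0.3261 0.5057] 31.0 523.0
scene 120 [0.4964 0.3255 0.5688] 42.8 493.0
pointer yaw 0.4751584844853483
```

View pics/knob_s.png

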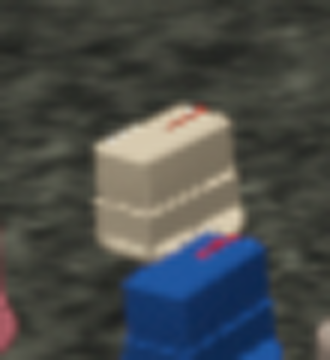

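The scene crop shows the loose knob (~165,180) partly hidden by the blue one, so the top fit is the one to use: knob (0.494, 0.321), yaw ≈ 0.475, and stem (0.495, 0.012), yaw ≈ 0.25. Next I'll compute the move to above the knob.

```bash
cat > go.py <<'E'
import sys; from h import *
def plan(x,y,z,yaw):  # yaw of tool axis wanted perpendicular to closing line; mod pi
    s=env.read_state(); R=cv2.Rodrigues(np.array(s["orientation"]))[0]
    d=R.T@(np.array([x,y,z])-s["position"])*1000
    cur=np.arctan2(R[1,0],R[0,0]); t=-(yaw-cur); t=(t+np.pi/2)%np.pi-np.pi/2
    print("pos",s["position"].round(4),"toolx yaw",cur.round(3),"tilt",np.round(R[:,2],4),"shift mm",d.round(1),"turn",t.round(3),"q6",s["joint_pos"][5].round(2),"F",s["ft_force"].round(1),"g",s["grasp_force"],"w",s["width"])
if __name__=="__main__": plan(*map(float,sys.argv[1:]))
E
python3 go.py .494 .321 .12 .475
```

```text
pos [0.1327 0.5337 0.2312] toolx yaw 2.898 tilt [-1.e-04 -2.e-04 -1.e+00] shift mm [-401.9 -119.1  111.2] turn -0.719 q6 -0.2 F [ 0.5  0.5 -0.3] g 0.0 w 0.08523931646817859
```

Careful with the scale: shifts go in shares of 750 mm and turns go in shares of 4 rad. That gives: -402 mm is -0.536, -119 mm is -0.1587, -0.719 rad is -0.1798.

Call:
send_rows(series=[[[60,-0.536,-0.1587,0.0533,-0.1798],[60,-0.536,-0.1587,0.0533,-0.1798],[60,-0.536,-0.1587,0.0533,-0.1798],[60,-0.536,-0.1587,0.0533,-0.1798],[60,-0.536,-0.1587,0.0533,-0.1798],[60,-0.536,-0.1587,0.0533,-0.1798],[60,-0.536,-0.1587,0.0533,-0.1798],[60,-0.536,-0.1587,0.0533,-0.1798],[60,-0.536,-0.1587,0.0533,-0.1798],[60,-0.536,-0.1587,0.1333,-0.1798],[60,-0.536,-0.1587,0.148,-0.1798],[60,-0.536,-0.1587,0.148,-0.1798]]])

```text
t: 1.6
position: [0.492, 0.3196, 0.1164]
orientation: [0.736, -3.046, 0.002]
ft_force: [-0.2, 0.2, 0.1]
width: 0.0603
grasp_force: 0.0
```

```bash
python3 go.py .494 .321 .01 .475
python3 - <<'E'
from h import *
c=cam("top");save(c,"over.png",(130,190,260,300),6)
E
```

```text
pos [0.492  0.3196 0.1164] toolx yaw -2.668 tilt [-0.0075 -0.003  -1.    ] shift mm [ -3.3   0.2 106.4] turn -0.001 q6 -1.66 F [-0.2  0.2  0.1] g 0.0 w 0.06031506194094736
```

View pics/over.png

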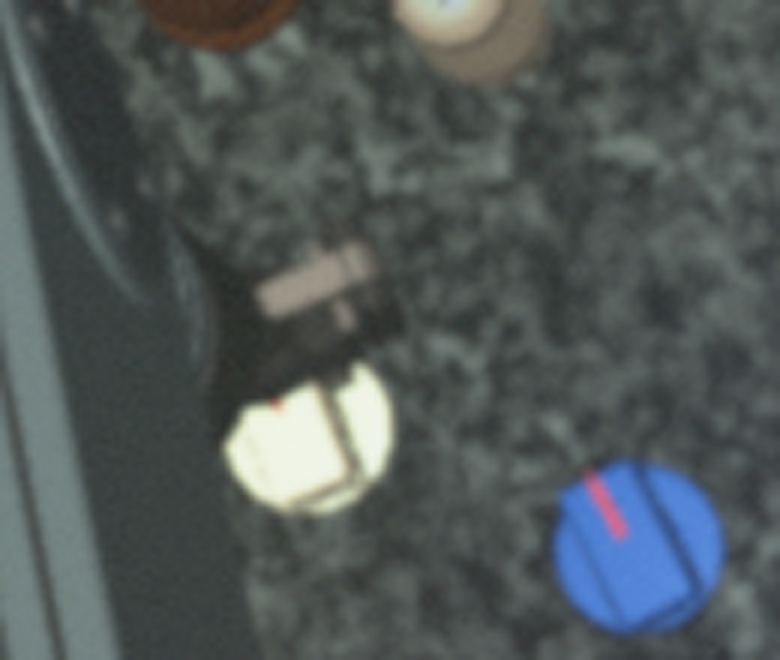

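The picture shows the gripper over the untouched knob (crop ~310,440) with the fingers across the bar; blue is well clear. Descend and grip.

In the tool's units: 109 mm is 0.1453, 100 mm is 0.1333.

Call:
send_rows(series=[[[60,0,0,0.04,0],[60,0,0,0.08,0],[60,0,0,0.1133,0],[60,0,0,0.1333,0],[60,0,0,0.1453,0],[60,0,0,0.1453,0],[60,0,0,0.1453,0]]])

```text
t: 2.35
position: [0.4952, 0.3219, 0.0129]
orientation: [-0.739, 3.051, 0.001]
ft_force: [-0.5, -0.8, 0.3]
width: 0.0598
grasp_force: 0.0
```

```bash
python3 go.py .494 .321 .01 .475
```

```text
pos [0.4952 0.3219 0.0129] toolx yaw -2.666 tilt [ 0.0025  0.001  -1.    ] shift mm [ 1.5 -0.3  2.9] turn 0.001 q6 -1.66 F [-0.5 -0.8  0.3] g 0.0 w 0.0598174359829788
```

Call:
send_rows(series=[[[40,0,0,0,0],[20,0,0,0,0],[10,0,0,0,0],[10,0,0,0,0],[10,0,0,0,0],[10,0,0,0,0],[10,0,0,0,0]]], grip_force=50)

```text
t: 3.05
position: [0.495, 0.3216, 0.0125]
orientation: [-0.739, 3.051, 0.001]
ft_force: [-0.5, -0.5, 6.2]
width: 0.0253
grasp_force: 49.6
```

```bash
python3 go.py .494 .321 .15 .475
```

```text
pos [0.495  0.3216 0.0125] toolx yaw -2.666 tilt [ 2.e-03  9.e-04 -1.e+00] shift mm [ 9.000e-01 -1.000e-01 -1.375e+02] turn 0.0 q6 -1.66 F [-0.5 -0.5  6.2] g 49.64382067322731 w 0.02528084997492706
```

In the tool's units: -135 mm is -0.18, -120 mm is -0.16.

Call:
send_rows(series=[[[10,0,0,-0.0267,0],[10,0,0,-0.0667,0],[10,0,0,-0.12,0],[10,0,0,-0.16,0],[10,0,0,-0.18,0],[10,0,0,-0.18,0],[10,0,0,-0.18,0]]])

```text
t: 3.75
position: [0.4938, 0.3211, 0.1459]
orientation: [0.739, -3.053, 0.0]
ft_force: [-0.2, -0.1, -1.1]
width: 0.0252
grasp_force: 48.9
```

```bash
python3 go.py .495 .012 .145 .25
```

```text
pos [0.4938 0.3211 0.1459] toolx yaw -2.666 tilt [-4.e-04 -2.e-04 -1.e+00] shift mm [ 140.3 -275.4    0.9] turn 0.225 q6 -1.66 F [-0.2 -0.1 -1.1] g 48.909504264593124 w 0.025235598195454657
```

In the tool's units: -275 mm is -0.3667, 140 mm is 0.1867, 0.225 rad is 0.0563.

Call:
send_rows(series=[[[10,0.016,-0.032,0,0.005],[10,0.0413,-0.08,0,0.0125],[10,0.0693,-0.136,0,0.0225],[10,0.0973,-0.192,0,0.0325],[10,0.1253,-0.248,0,0.0425],[10,0.1533,-0.3,0,0.05],[10,0.1733,-0.34,0,0.0563],[10,0.184,-0.36,0,0.0563],[10,0.1867,-0.3667,0,0.0563],[10,0.1867,-0.3667,0,0.0563],[10,0.1867,-0.3667,0,0.0563]]])

```text
t: 4.85
position: [0.495, 0.0136, 0.1456]
orientation: [0.393, -3.116, -0.001]
ft_force: [-0.2, 1.0, -0.8]
width: 0.0254
grasp_force: 48.9
```

```bash
python3 go.py .495 .012 .145 .25
python3 - <<'E'
from h import *
c=cam("scene");t=cam("top");p=c["pixels"][...,::-1]
a=cv2.resize(p[215:295,262:352],None,fx=5,fy=5,interpolation=cv2.INTER_CUBIC)
b=cv2.resize(t["pixels"][225:305,300:370,::-1],None,fx=5,fy=5,interpolation=cv2.INTER_CUBIC)
cv2.imwrite("pics/hover.png",np.hstack([a,b]))
E
```

```text
pos [0.495  0.0136 0.1456] toolx yaw -2.891 tilt [-1.5e-03  8.0e-04 -1.0e+00] shift mm [ 0.4 -1.5  0.6] turn 0.001 q6 -2.02 F [-0.2  1.  -0.8] g 48.87433223426342 w 0.025395894909730085
```

View pics/hover.png

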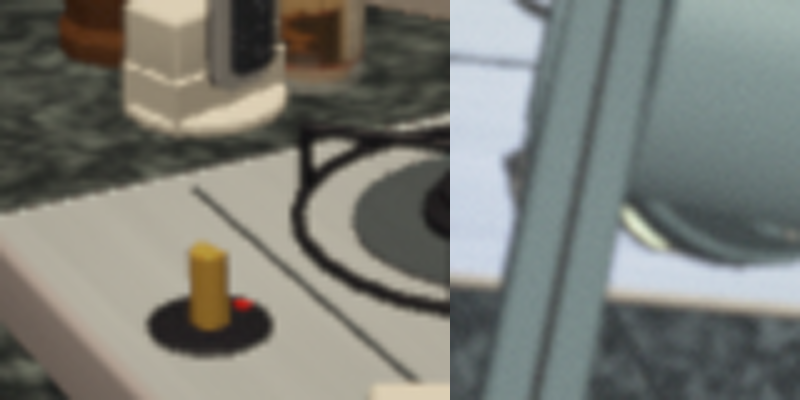

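The left half (scene) shows the knob held upright, skirt spanning crop columns 124–288 and its bottom at row ~137. Below it the stem spans columns 190–228 with its top at row ~244. I'll fit both in the scene picture to get the relative offset.

Run:
```python
from fit import *
c=cam("scene"); p=c["pixels"].astype(float); s=env.read_state(); zk=s["position"][2]-.0125
# skirt contour: bright warm-white pixels in the lower knob
box=(280,215,326,250)
r=cv2.resize(p[box[1]:box[3],box[0]:box[2],0],None,fx=8,fy=8,interpolation=cv2.INTER_CUBIC)
m=(r>115).astype(np.uint8); cs=max(cv2.findContours(m,0,cv2.CHAIN_APPROX_NONE)[0],key=cv2.contourArea).reshape(-1,2)
uv=(cs+.5)/8-.5+np.array(box[:2]); 
lo=uv[(uv[:,1]>236)]; 
hull=lambda P:cv2.convexHull(proj(c,P).astype(np.float32))
def res(v):
    h=hull(knobpts(v[0],v[1],zk,.25)[0]); return [cv2.pointPolygonTest(h,(float(a),float(b)),True) for a,b in lo]
f=least_squares(res,[.495,.0125],diff_step=1e-3,loss="soft_l1",f_scale=.3); print("knob xy",f.x.round(4),"rms px",np.sqrt(np.mean(np.square(f.fun))).round(2),len(lo),lo.min(0),lo.max(0))
# stem
box=(290,258,318,286)
q=p[box[1]:box[3],box[0]:box[2]]; g=cv2.resize(q[...,0]-q[...,2],None,fx=8,fy=8,interpolation=cv2.INTER_CUBIC)
m=(g>50).astype(np.uint8); cs=max(cv2.findContours(m,0,cv2.CHAIN_APPROX_NONE)[0],key=cv2.contourArea).reshape(-1,2)
us=(cs+.5)/8-.5+np.array(box[:2]); us=us[(us[:,0]<308)]
print(us.min(0),us.max(0))
for yaw in(.2,.3):
    def st(v):
        a=A; x=np.minimum(7*np.cos(a),3.5); y=7*np.sin(a)
        P=[]
        for z,k in((.053,1),(.078,1),(.08,.85)):
            X=k*x/1000;Y=k*y/1000; P.append(np.c_[v[0]+X*np.cos(yaw)-Y*np.sin(yaw),v[1]+X*np.sin(yaw)+Y*np.cos(yaw),0*a+z])
        h=hull(np.vstack(P)); return [cv2.pointPolygonTest(h,(float(a),float(b)),True) for a,b in us]
    f=least_squares(st,[.495,.0125],diff_step=1e-3,loss="soft_l1",f_scale=.3); print("stem xy",yaw,f.x.round(4),np.sqrt(np.mean(np.square(f.fun))).round(2))
# pointer/bar vertical front edge not used; where is knob predicted if at TCP:
print("tcp",s["position"].round(4))
```

```text
knob xy [0.4976 0.0164] rms px 0.15 260 [286.4375 236.0625] [318.0625 241.3125]
[299.3125 262.6875] [307.9375 280.5625]
stem xy 0.2 [0.4969 0.014 ] 0.3
stem xy 0.3 [0.4968 0.014 ] 0.35
tcp [0.4953 0.0138 0.1461]
```

In the tool's units: 48 mm is 0.064, -1.8 mm is -0.0024.

Call:
send_rows(series=[[[10,0.0016,-0.0024,0,0],[10,0.0016,-0.0024,0.02,0],[10,0.0016,-0.0024,0.04,0],[10,0.0016,-0.0024,0.0533,0],[10,0.0016,-0.0024,0.06,0],[10,0.0016,-0.0024,0.064,0],[10,0.0016,-0.0024,0.064,0],[10,0.0016,-0.0024,0.064,0]]])

```text
t: 5.8
position: [0.4951, 0.0105, 0.0987]
orientation: [-0.392, 3.116, -0.0]
ft_force: [-0.8, -0.2, 0.3]
width: 0.0253
grasp_force: 48.9
```

```bash
python3 go.py .4946 .0118 .0745 .25
python3 - <<'E'
from h import *
c=cam("scene");save(c,"near.png",(255,215,355,300),7)
E
```

```text
pos [0.4951 0.0105 0.0987] toolx yaw -2.891 tilt [ 7.e-04 -2.e-04 -1.e+00] shift mm [ 0.2  1.4 24.2] turn 0.0 q6 -2.03 F [-0.8 -0.2  0.3] g 48.88218954205513 w 0.025308365770796384
```

View pics/near.png

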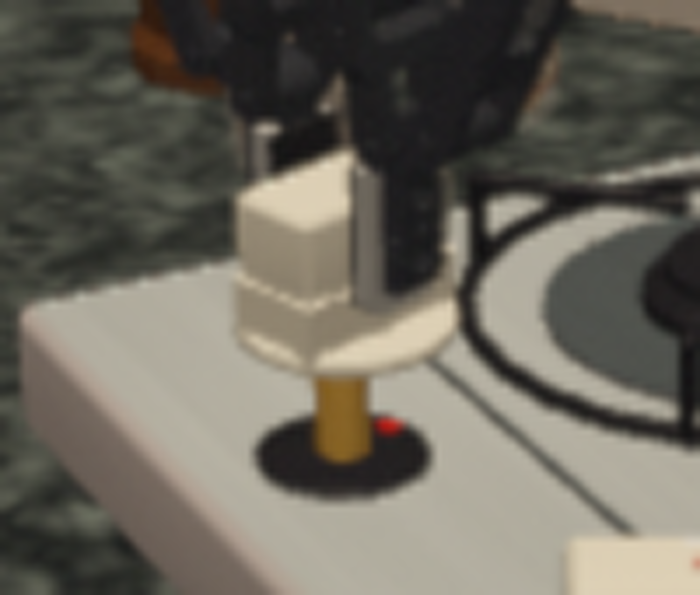

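The knob is directly over the stem: skirt centre at crop ~347, stem ~343, pointer end away from the camera on the red dot's side. Descend gently.

In the tool's units: 12 mm is 0.016, 11 mm is 0.0147.

Call:
send_rows(series=[[[10,0,0.0009,0.004,0],[10,0,0.0009,0.0067,0],[10,0,0.0009,0.0093,0],[10,0,0.0009,0.012,0],[10,0,0.0009,0.0147,0],[10,0,0.0009,0.016,0],[10,0,0.0009,0.016,0]]])

```text
t: 6.55
position: [0.4948, 0.0115, 0.0866]
orientation: [-0.392, 3.117, 0.0]
ft_force: [-0.9, 1.2, 5.3]
width: 0.0251
grasp_force: 49.5
```

```bash
python3 go.py .4946 .0118 .0745 .25
```

```text
pos [0.4948 0.0115 0.0866] toolx yaw -2.891 tilt [ 5.e-04  4.e-04 -1.e+00] shift mm [ 0.1  0.3 12.1] turn 0.0 q6 -2.02 F [-0.9  1.2  5.3] g 49.54641446471214 w 0.025108456691198138
```

Call:
send_rows(series=[[[10,0,0.0011,0,0],[10,0,0.0011,0,0],[10,0,0.0011,0,0]]])

```text
t: 6.85
position: [0.4946, 0.0124, 0.0863]
orientation: [-0.392, 3.116, 0.001]
ft_force: [1.0, 3.3, 1.8]
width: 0.025
grasp_force: 49.2
```

In the tool's units: -0.1 rad is -0.025.

Call:
send_rows(series=[[[10,0,0,0,-0.025],[10,0,0,0,-0.025],[10,0,0,0,-0.025]]])

```text
t: 7.15
position: [0.4951, 0.0123, 0.0864]
orientation: [-0.543, 3.093, 0.0]
ft_force: [2.5, 4.3, 0.1]
width: 0.0251
grasp_force: 49.1
```

In the tool's units: 0.2 rad is 0.05.

Call:
send_rows(series=[[[10,0,0,0,0.025],[10,0,0,0,0.05],[10,0,0,0,0.05]]])

```text
t: 7.45
position: [0.4947, 0.0124, 0.0862]
orientation: [-0.227, 3.133, 0.001]
ft_force: [2.7, 4.8, 0.0]
width: 0.0254
grasp_force: 48.8
```

In the tool's units: 3 mm is 0.004, -0.1 rad is -0.025.

Call:
send_rows(series=[[[10,0,0,0,-0.025],[10,0,0,0,-0.025],[10,0,0,0.004,-0.025],[10,0,0,0.004,-0.025]]])

```text
t: 7.85
position: [0.4946, 0.0123, 0.0832]
orientation: [-0.387, 3.117, 0.0]
ft_force: [1.7, 5.1, 4.2]
width: 0.025
grasp_force: 49.5
```

In the tool's units: -1 mm is -0.0013.

Call:
send_rows(series=[[[10,0,-0.0013,0,0],[10,0,-0.0013,0,0],[10,0,-0.0013,0,0]]])

```text
t: 8.15
position: [0.4946, 0.0121, 0.0833]
orientation: [-0.387, 3.117, 0.003]
ft_force: [1.7, 7.9, 3.1]
width: 0.0254
grasp_force: 49.3
```

In the tool's units: 2 mm is 0.0027.

Call:
send_rows(series=[[[10,0,0.0027,0,0],[10,0,0.0027,0,0],[10,0,0.0027,0,0]]])

```text
t: 8.45
position: [0.4945, 0.0127, 0.0833]
orientation: [-0.39, 3.117, -0.001]
ft_force: [3.5, 1.7, 0.8]
width: 0.0254
grasp_force: 49.2
```

```bash
python3 go.py .4946 .0118 .0745 .25
```

```text
pos [0.4945 0.0127 0.0833] toolx yaw -2.892 tilt [ 7.e-04 -5.e-04 -1.e+00] shift mm [ 0.1 -0.9  8.8] turn -0.001 q6 -2.02 F [3.5 1.7 0.8] g 49.23778284341097 w 0.025357695967647167
```

The knob is on the stem (laterally constrained, no vertical load). I'll relieve the side force and push home.

In the tool's units: 7 mm is 0.0093, 5 mm is 0.0067.

Call:
send_rows(series=[[[10,-0.0013,0.0007,0.0013,0],[10,-0.0013,0.0007,0.004,0],[10,-0.0013,0.0007,0.0067,0],[10,-0.0013,0.0007,0.0093,0],[10,-0.0013,0.0007,0.0093,0]]])

```text
t: 8.95
position: [0.4945, 0.0137, 0.0758]
orientation: [0.392, -3.116, -0.0]
ft_force: [1.0, 0.6, -0.5]
width: 0.0253
grasp_force: 49.0
```

```bash
python3 go.py .4946 .0118 .0685 .25
```

```text
pos [0.4945 0.0137 0.0758] toolx yaw -2.891 tilt [-1.2e-03  1.0e-04 -1.0e+00] shift mm [ 0.4 -1.9  7.3] turn 0.0 q6 -2.02 F [ 1.   0.6 -0.5] g 49.02145687490702 w 0.025343629081504268
```

In the tool's units: 2 mm is 0.0027, 1 mm is 0.0013.

Call:
send_rows(series=[[[10,0,0,0.0013,0],[10,0,0,0.0027,0],[10,0,0,0.0027,0],[10,0,0,0.0027,0],[10,0,0,0.0027,0]]])

```text
t: 9.45
position: [0.4946, 0.0138, 0.0743]
orientation: [0.392, -3.116, -0.0]
ft_force: [-1.4, -0.0, 1.7]
width: 0.0254
grasp_force: 49.3
```

In the tool's units: 4 mm is 0.0053, 3 mm is 0.004.

Call:
send_rows(series=[[[10,0,0,0.0013,0],[10,0,0,0.0027,0],[10,0,0,0.004,0],[10,0,0,0.0053,0],[10,0,0,0.0053,0],[10,0,0,0.0053,0]]])

```text
t: 10.05
position: [0.4948, 0.0138, 0.0704]
orientation: [0.392, -3.117, -0.0]
ft_force: [-3.4, 0.2, 5.4]
width: 0.0253
grasp_force: 49.8
```

In the tool's units: 2 mm is 0.0027, 1 mm is 0.0013.

Call:
send_rows(series=[[[10,0,0,0.0013,0],[10,0,0,0.0027,0],[10,0,0,0.0027,0],[10,0,0,0.0027,0]]])

```text
t: 10.45
position: [0.4948, 0.0138, 0.0686]
orientation: [0.392, -3.117, 0.0]
ft_force: [-3.9, -0.5, 7.4]
width: 0.0251
grasp_force: 50.0
```

In the tool's units: 1.5 mm is 0.002, 1 mm is 0.0013.

Call:
send_rows(series=[[[10,0.0007,0,0.0013,0],[10,0.0007,0,0.002,0],[10,0.0007,0,0.002,0],[10,0.0007,0,0.002,0]]])

```text
t: 10.85
position: [0.4949, 0.0137, 0.0683]
orientation: [-0.392, 3.116, -0.0]
ft_force: [-6.5, 0.5, 16.2]
width: 0.0254
grasp_force: 51.2
```

In the tool's units: 0.7 mm is 0.0009.

Call:
send_rows(series=[[[10,0,0,0.0009,0],[10,0,0,0.0009,0],[10,0,0,0.0009,0],[10,0,0,0.0009,0]]])

```text
t: 11.25
position: [0.495, 0.0137, 0.0682]
orientation: [-0.392, 3.115, -0.001]
ft_force: [-7.9, 2.0, 22.3]
width: 0.0254
grasp_force: 51.8
```

```bash
python3 - <<'E'
from h import *
c=cam("scene");save(c,"end.png",(255,215,375,315),6)
E
python3 go.py .4946 .0137 .0685 .25
```

```text
pos [0.495  0.0137 0.0682] toolx yaw -2.891 tilt [ 1.8e-03 -3.0e-04 -1.0e+00] shift mm [ 0.4  0.1 -0.3] turn 0.0 q6 -2.02 F [-7.6  1.5 22.1] g 51.845418736338615 w 0.02524248696278248
```

View pics/end.png

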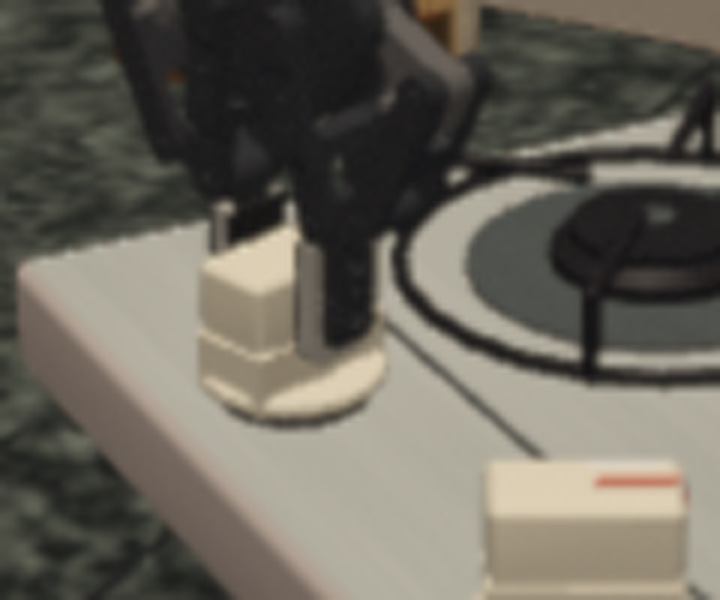

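The knob is seated right down on the bezel (crop ~290,410), still in the fingers, and lower than the untouched fitted knob. Handing in.

```bash
python3 -c "
from station import ticket
print(ticket.sign_off())"
```

```text
the job is handed in; nothing more can be done
None
```

I fitted the loose white knob on the bare stem, flat to flat, pressed it down to the stop (about 22 N) and handed the job in with the fingers still gripping it; the sign-off gave no verdict.

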